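# Lock the tape reel on its stand with the R-clip

### The job

Make the reel of paper tape safe on its stand: first push the loose collar along the axle until it is fully home against the reel, which uncovers the axle's cross-hole. Then take the R-clip by its black grip from the wooden block, push its straight leg down through the cross-hole while the bent leg rides over the axle, and press it fully home so that the bent leg snaps round the axle; let go of it there. Feel your way in and never press on the stand harder than about 30 N, and leave the other things on the table where they are.

Things in the scene. Friction and masses are not known exactly. Their poses are not given: they have to be found in the camera images.
- axle_line (a point): A point on the axis of the reel stand's steel axle (level, fixed, 20 mm thick), 120 mm above the table, 44 mm from the reel's near face and 16 mm outside the home collar's outer face. y runs along the axle towards the reel, z up. The axle's cross-hole is near here, but NOT exactly: its centre is anywhere up to 8 mm to either side along y, different each time; find it by touch or sight.
- axle_crown (a point): The top of the axle above axle_line, 10 mm higher; same axes. The cross-hole's mouth opens on this crown line: upright, right through, 6.8 mm long (y) by 7.8 mm wide (x), sharp-edged, centred on the axle's width. Hidden under the collar at the start; 8 to 24 mm outside the collar's outer face once the collar is home. The axle's free end is 33 to 49 mm from here in -y.
- collar (a joint): How far the collar has slid along the axle towards the reel, in m: 0 at its outer stop, 0.030 fully home against the reel. It starts between 0 and 0.003. It slides against a friction of about 3 N, stays where it is left and stops hard when home.
- collar_face (a point): The collar, an aluminium disc 44 mm in diameter and 28 mm thick round the axle: this point is the centre of its outer face (the face away from the reel), on the axle's axis, 120 mm up. y along the axle towards the reel, z up. Push on this face, for instance just above the axle, where the face stands 12 mm proud of it.
- clip_grip (a point): R-clip: centre of its black moulded grip, 21 (x) x 14 (y) x 26 (z) mm. It stands upright, legs down, z up; its 5 mm wire lies in its x-z plane. The straight leg hangs at x = -7 mm from here. When seated this point is 46 mm above the axle's axis and the clip's x axis is square to the axle, either way round. In the block the clip stands loosely and may lean by about 2 degrees.
- clip_seat (a point): The point of the R-clip that lies in the middle of the cross-hole when the clip is seated: on the straight leg's line, 34 mm above its tip, 46 mm below the grip's centre and 7 mm to its -x side. Axes as for clip_grip.
- clip_tip (a point): The R-clip's straight leg's flat tip (5 mm across), 80 mm below the grip's centre and 34 mm below clip_seat; axes as for clip_grip. The bent leg ends 10 mm higher than this, on the +x side, flared outwards, so the straight leg is in the hole before the bent leg meets the axle.
- clip_leg (a joint): Spread of the R-clip's sprung bent leg (on its +x side, hinged at the eye, about 1.6 N m per rad), in rad: 0 relaxed, about 0.15 passing the axle's widest part, near 0 again when snapped in. Pressing it over the axle takes roughly 5 to 18 N; then it snaps in and the eye comes to a hard stop on the axle's crown.
- block_top (a point): Centre of the top face of the wooden clip block, 90 (x) x 50 (y) x 40 (z) mm, fixed to the table. Its two-part slot, 30 mm deep, holds the R-clip, whose straight leg stands at the block's middle and whose x axis is the block's; lift the clip straight up by about 35 mm to clear it.
- plain_pin_mid (a point): A plain straight steel pin, 8 mm thick, 40 mm long, with a 16 mm head, standing in the same block 32 mm from the R-clip's straight leg towards -x, its head 10 mm above the block; not needed. Point half-way up.
- thread_cone_mid (a point): A thread cone 60 mm wide, 95 mm tall; leave it. Point half-way up.
- mug_mid (a point): A mug 80 mm wide, 90 mm tall; leave it. Point half-way up.
- weight_mid (a point): A steel pattern weight with a knob, 70 mm wide, 43 mm tall; leave it. Point half-way up.
- spool_mid (a point): A wooden spool 44 mm wide, 46 mm tall; leave it. Point half-way up.
- scissors_mid (a point): Scissors lying flat, 180 mm long; leave them. Point at their pivot.
- pen_pot_mid (a point): A metal pot 76 mm wide with pencils up to 175 mm tall; leave it. Point half-way up the pot.

How it is judged (in metres and radians):
On the way, in this order (a step that is already met when the one before it is completed fails the run):
1. the collar is home against the reel (within 1.5 mm) (value of joint collar above 0.0285 m), for 0.2 s.
2. the R-clip is seated: straight leg through the cross-hole, bent leg snapped round the axle (x of clip_seat in the frame of axle_line between -0.003 and 0.003 m and z of clip_seat in the frame of axle_line between -0.0035 and 0.0035 m and y of clip_seat in the frame of axle_line between -0.012 and 0.012 m and angle between clip_seat's own z axis and vertical below 0.25 rad and angle between the y axis of clip_seat and the y axis of axle_line, either way round below 0.25 rad and value of joint clip_leg below 0.07 rad), for 0.2 s.
At the end, for the whole second after the job is handed in: Collar within 1.5 mm of home; R-clip through the cross-hole: clip_seat within 3 mm sideways, 3.5 mm in height and 12 mm lengthwise of axle_line, upright and its wire plane square to the axle within 0.25 rad, bent leg snapped in (spread under 0.07 rad) (all of step 2 and value of joint collar above 0.0285 m); the robot touches nothing.
It fails at once if the stand (axle, reel or collar) is pressed with more than 30 N (contact force between anything else and stand above 30 N).
It fails at once if one of the other things on the table is moved by more than 30 mm (distance of any of plain_pin_mid, thread_cone_mid, mug_mid, weight_mid, spool_mid, scissors_mid, pen_pot_mid from where it was at the start of the episode above 0.03 m).
It also fails if it takes over 72 s, if anything falls off the work surface, if the arm or the gripper's body presses on something with over 40 N, if the wrist force passes 120 N, or if a joint passes its speed limit or range.

### The arm

A 6-joint arm with a two-finger parallel gripper is mounted at the origin on the work surface. World frame = base frame: x ahead of the robot, y to its left, z up, the work surface at z = 0. Lengths are in mm, angles in rad, forces in N, time in s.
With the tool pointing down it reaches from about 300 to 775 mm from the base axis. Payload 14.6 kg.
Tool frame: the origin (TCP) lies midway between the tips of the shut fingers; the grasp point (between the pads) lies 19 mm behind it (manip.grip_depth is the distance from the TCP to the grasp point, in mm); x points along the fingers, y is the direction in which the jaws open and shut, and the axes are right-handed (so a half turn about x gives the same grasp; the last joint's range is limited). The gripper opens to 94 mm and grips with 3 to 60 N. Pads are 16 mm wide; open, the fingers measure 119 mm over their backs; the gripper's body (75 mm by 177 mm) begins 78 mm behind the grasp point.
Start: joints at [-1.364, 0.3, 1.521, -0, 1.321, -0.067], TCP at [148.709, -529.504, 205.446] pointing down, gripper open.
Joint ranges: [-3.03, 3.03], [-0.79, 2.21], [0.23, 2.52], [-1.04, 4.18], [0, 3.07], [-2.55, 2.55]. Speed limits (rad/s): [2.22, 2.22, 2.57, 3.14, 3.14, 3.14].

### API

Orientations are given as [roll, pitch, yaw] about the fixed x, y, z axes, in that order (R = Rz(yaw) Ry(pitch) Rx(roll)).
In Python, from cell import readout, cams, ticket, manip gives the robot as it stands. The module is installed in compiled form; this text tells all that it offers.
- The arm moves only by the tool apply_moves, never from a script. Its argument "plan" is one flat list of numbers, 7 for each row, row after row: the turn, a rotation vector about the tool's x, y, z in rad, then the shift along the tool's x, y, z in m, then the opening in per cent of the stroke, from 0 (shut) to 100 (fully open). In form: [wx, wy, wz, x, y, z, fingers, wx, wy, wz, x, y, z, fingers, ...]. A call has 1 to 5 rows; each row shifts and turns the commanded pose from where the row before left it, along the tool's axes as they then stand; what a row does not reach is not made up. A row lasts 1/8 s, in which the tool goes at most 62.5 mm and 10.7 degrees, less where a joint would pass 70% of its speed; a pose out of reach is approached as far as the arm can. A call with a gripper value outside its range is refused whole. The fingers move at their own pace and stop on an object; "force" is the grip in N (left out, the last holds). Time passes only in rows, so rows that do not move let the fingers close. It gives the time, the measured TCP pose, the force and the opening at its end, in the units of the state.
- readout.read_state(): the state, without advancing time (a new reading comes with each control period).
- cams.camera(name): name is "scene" or "top"; returns a dict with "image" (384x512x3 uint8, red, green, blue), "fovy" (degrees; the focal length in pixels is half the picture's height over the tangent of half this angle, whatever the lens; pixels are square), "cx", "cy" (the principal point, pixels), "D" ([k1, k2, p1, p2, k3] as OpenCV has them; the pictures are not rectified), "position" and "orientation" of the camera in the world. Camera axes: x right, y down, z forward; pixel columns grow to the right and rows downward; lengths in mm; the calibration is good to about 2 mm. A picture is of the moment at which its call begins. There is no depth.
- ticket.sign_off(): hands the job in, once; it reports no verdict.
The state is a dict: "clock": time; "joints": joint angles; "qd": joint speeds; "effort": joint torques, N m; "eef_pos": TCP position; "eef_rot": TCP orientation; "wrist_force": force on the tool from outside, world axes, zero at the start; "moment": the same for the moment, N m; "finger_gap": finger opening in mm.
Only numpy, scipy, OpenCV 4.12 (cv2) and the standard library are available. Lean on these libraries where they do the work, as an engineer would, in place of code of your own. Each camera call takes 0.05 s, during which the arm holds its last target.

## Working session

There is one attempt and no reset: what is moved stays moved. The work goes in short steps, Python scripts to look and compute and a tool call to move; the robot and the scene stay as the last step left them, time stands still between calls to the robot, and variables do not carry over. Pictures are saved under pics/ and viewed, and the job is handed in when it is done.

Besides the shell and the picture viewer there is one more tool, called after "Request:" as name(argument=value, ...) on one line, values as JSON. apply_moves: Moves the arm, as the interface text tells. Its arguments: {"type":"object","properties":{"plan":{"type":"array","items":{"type":"number"}},"force":{"type":"number"}},"required":["plan"]}

```bash
mkdir -p pics
python3 - <<'E'
from cell import readout,cams,manip
import cv2,numpy as np
print(readout.read_state()); print(manip.grip_depth, [a for a in dir(manip) if a[0]!='_'])
for n in("scene","top"):
    c=cams.camera(n); cv2.imwrite(f"pics/{n}0.png",c["image"][:,:,::-1]); print(n,{k:v for k,v in c.items() if k!="image"})
E
```

```text
{'clock': 0.0, 'joints': array([-1.36360289e+00,  3.00494912e-01,  1.52159524e+00, -2.30964164e-05,
        1.32072276e+00, -6.65905586e-02]), 'qd': array([-0.00054383, -0.00065314,  0.00030727, -0.00134441,  0.00197394,
       -0.001083  ]), 'effort': array([ 2.09282807e-04, -5.31808734e+01, -3.52735376e+01,  7.07540126e-02,
        2.43670604e-02, -1.27353223e-04]), 'eef_pos': array([ 148.64644493, -529.24534765,  204.86728752]), 'eef_rot': array([-1.61905599,  1.56957586,  1.79632639]), 'wrist_force': array([ 1.02778705, -0.16423284, -0.10983386]), 'moment': array([0.00333226, 0.02050706, 0.02180218]), 'finger_gap': 94.15619132511519}
18.8 ['Unreachable', 'grip_depth']
scene {'fovy': 51.455780257097146, 'cx': 249.65468693709502, 'cy': 194.19432593639843, 'D': array([0.04082274, 0.        , 0.        , 0.        , 0.        ]), 'position': array([1145.03260812, -750.81321476,  779.73208733]), 'orientation': array([-2.18207541, -0.01731181,  0.65369591])}
top {'fovy': 54.39483914688798, 'cx': 259.7494193936756, 'cy': 187.09311287472903, 'D': array([-0.03915171,  0.        ,  0.        ,  0.        ,  0.        ]), 'position': array([ 505.99924004,   -7.00612881, 1357.46519057]), 'orientation': array([-3.09044011, -0.00374192, -1.55442598])}
```

View pics/scene0.png

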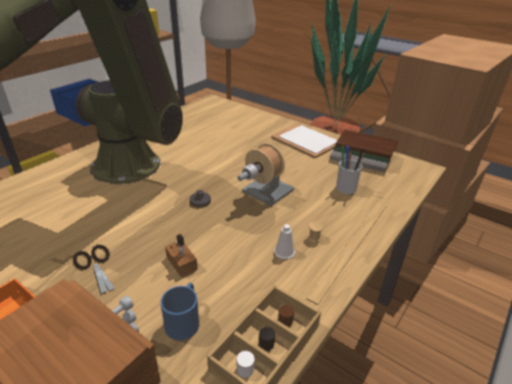

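View pics/top0.png

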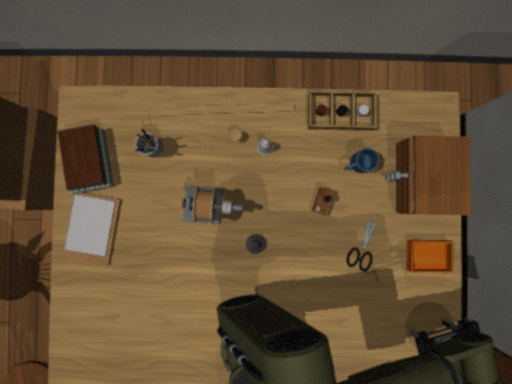

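The scene view shows the stand at about (265,175) and the block with the clip at (180,258). In the top view the reel and axle are at (205..255,207) and the block at (325,202). I'll zoom in on both.

```bash
cat > h.py <<'E'
import numpy as np,cv2
from scipy.spatial.transform import Rotation as R
from cell import readout,cams
def K(c):
    f=192/np.tan(np.radians(c["fovy"]/2)); return np.array([[f,0,c["cx"]],[0,f,c["cy"]],[0,0,1.]])
def ray(c,p):
    u=cv2.undistortPoints(np.array([[p]],float),K(c),c["D"])[0,0]
    d=R.from_euler('xyz',c["orientation"]).as_matrix()@np.array([u[0],u[1],1]); return np.array(c["position"]),d/np.linalg.norm(d)
def atz(c,p,z):
    o,d=ray(c,p); return o+d*(z-o[2])/d[2]
def proj(c,P):
    Rm=R.from_euler('xyz',c["orientation"]).as_matrix()
    rv=cv2.Rodrigues(Rm.T)[0]; t=-Rm.T@np.array(c["position"])
    return cv2.projectPoints(np.atleast_2d(np.array(P,float)),rv,t,K(c),c["D"])[0][:,0]
def tri(c1,p1,c2,p2):
    o1,d1=ray(c1,p1);o2,d2=ray(c2,p2)
    s=np.linalg.lstsq(np.c_[d1,-d2],o2-o1,rcond=None)[0]
    a,b=o1+s[0]*d1,o2+s[1]*d2; return (a+b)/2,np.linalg.norm(a-b)
def crop(c,x0,y0,w,h,s,fn,grid=10):
    im=c["image"][y0:y0+h,x0:x0+w,::-1]; im=cv2.resize(im,None,fx=s,fy=s,interpolation=cv2.INTER_CUBIC)
    im=np.clip(im.astype(float)*1.6,0,255).astype(np.uint8)
    for x in range(x0,x0+w):
        if x%grid==0: cv2.line(im,((x-x0)*s,0),((x-x0)*s,5),(0,0,255),1);cv2.putText(im,str(x),((x-x0)*s,15),0,.35,(0,0,255),1)
    for y in range(y0,y0+h):
        if y%grid==0: cv2.line(im,(0,(y-y0)*s),(5,(y-y0)*s),(0,0,255),1);cv2.putText(im,str(y),(6,(y-y0)*s+4),0,.35,(0,0,255),1)
    cv2.imwrite(fn,im)
E
python3 - <<'E'
from h import *
t=cams.camera("top");s=cams.camera("scene")
crop(t,180,180,90,50,8,"pics/t_ax.png");crop(t,300,180,60,45,12,"pics/t_bl.png")
crop(s,230,135,75,70,8,"pics/s_ax.png");crop(s,155,225,50,55,10,"pics/s_bl.png")
E
```

```text
(no output)
```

View pics/t_ax.png

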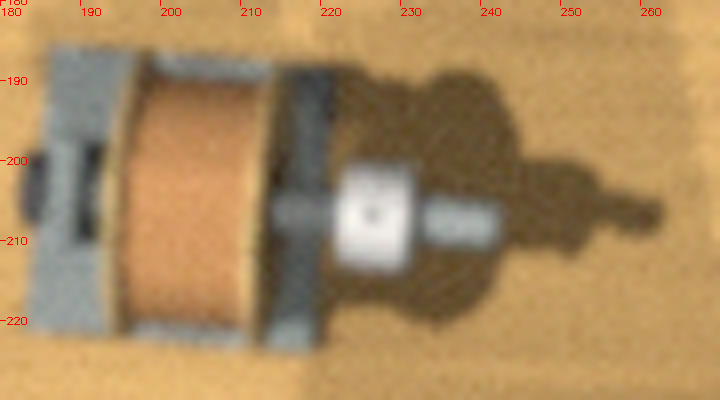

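View pics/t_bl.png

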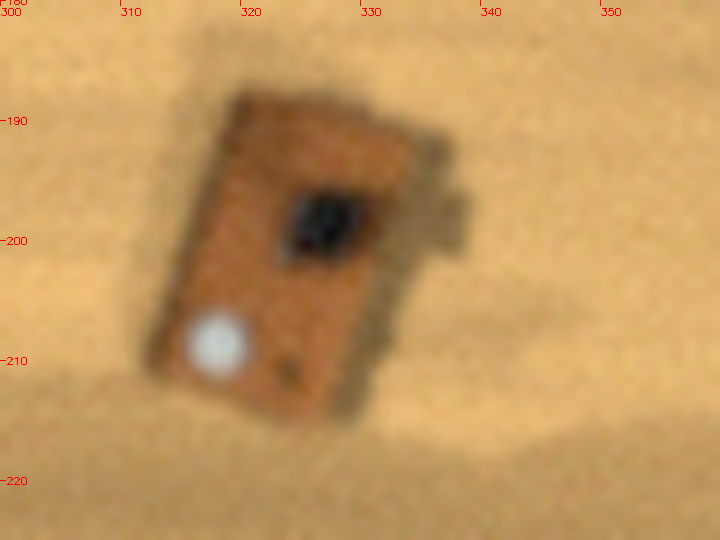

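View pics/s_ax.png

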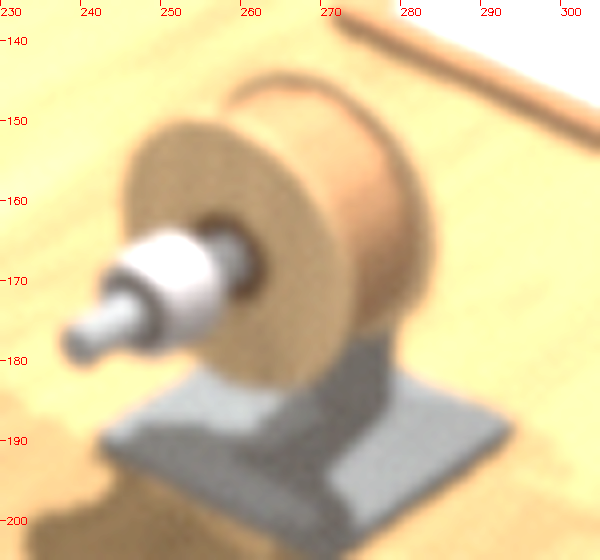

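View pics/s_bl.png

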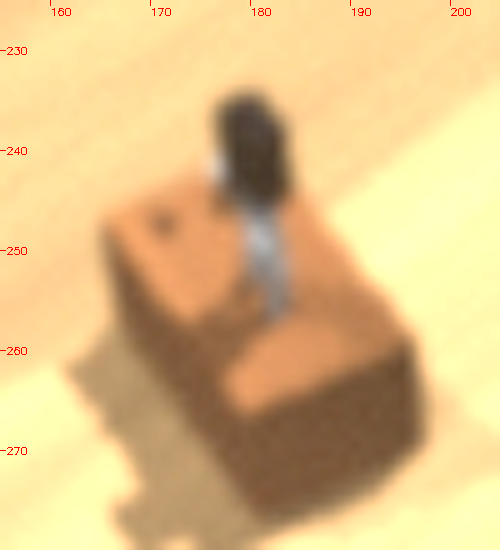

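Run:
```python
from h import *
t=cams.camera("top");s=cams.camera("scene")
print("axle end", tri(t,(241.3,208.1),s,(240.2,178)))
for p,z in(((241.3,208.1),125),((232,207.7),125),((230.7,207.3),120),((221.3,206.6),120),((212,205),120)): print(p,atz(t,p,z)[:2])
a=atz(t,(212,205),120);b=atz(t,(241,208.1),120);print("yaw axle",np.degrees(np.arctan2(*(a-b)[:2][::-1]))-90)
# block corners
for p in((320,187.7),(313,211),(324.5,215)): print("blk",atz(t,p,40)[:2])
print("grip top",atz(t,(327.3,198.8),103)[:2],"pin",atz(t,(318,208.6),50)[:2])
print("grip top tri",tri(t,(327.3,198.8),s,(179.8,235.5)))
st=readout.read_state(); M=R.from_euler('xyz',st['eef_rot']).as_matrix(); print(M.round(3))
```

```text
axle end (array([502.27893468,  52.11734372, 119.07701419]), np.float64(8.854523924442107))
(241.3, 208.1) [498.89008191  49.03815856]
(232, 207.7) [499.69641549  79.69298529]
(230.7, 207.3) [500.92011753  84.37067479]
(221.3, 206.6) [502.7116772  115.51562041]
(212, 205) [507.48046046 146.41470399]
yaw axle -5.1318348578149084
blk [ 574.90182745 -223.89600807]
blk [ 492.27248409 -199.86676599]
blk [ 478.82861038 -240.62555778]
grip top [ 534.63633999 -238.45214723] pin [ 501.03434128 -215.85493069]
grip top tri (array([ 536.59725975, -236.70274166,  101.95600494]), np.float64(5.451018361071974))
[[-0.     0.27  -0.963]
 [ 0.    -0.963 -0.27 ]
 [-1.    -0.    -0.   ]]
```

```bash
cat > ov.py <<'E'
from h import *
import sys
def ring(o,ax,r,n=48):
    a=np.linspace(0,2*np.pi,n); u=np.array([ax[1],-ax[0],0]); return o+r*(np.cos(a)[:,None]*u+np.sin(a)[:,None]*np.array([0,0,1.]))
def stand(x,y,yaw,s,e,rr=60,rw=56):
    ax=np.array([-np.sin(yaw),np.cos(yaw),0]); o=np.array([x,y,120.]); L=[]
    L.append(ring(o-ax*e,ax,10)); 
    c=-16-(0.030-s)*1000+32-0  # outer face rel axle_line: home +16
    c=16-(30-s*1000)
    L+= [ring(o+ax*c,ax,22),ring(o+ax*(c+28),ax,22),ring(o+ax*44,ax,rr),ring(o+ax*(44+rw),ax,rr)]
    for sg in(-1,1): L.append(np.array([o-ax*e+sg*10*np.array([ax[1],-ax[0],0]),o+ax*c+sg*10*np.array([ax[1],-ax[0],0])]))
    return L
def block(x,y,yaw):
    r=np.array([[np.cos(yaw),-np.sin(yaw)],[np.sin(yaw),np.cos(yaw)]])
    f=lambda P:np.array([[*(r@np.array(p[:2])+[x,y]),p[2]] for p in P],float)
    q=[(-45,-25),(45,-25),(45,25),(-45,25),(-45,-25)]
    L=[f([(*p,z) for p in q]) for z in(0,40)]
    for z in(77,103): L.append(f([(7+a,b,z) for a,b in((-10.5,-7),(10.5,-7),(10.5,7),(-10.5,7),(-10.5,-7))]))
    a=np.linspace(0,6.3,20); L.append(f([(-32+8*np.cos(t),8*np.sin(t),50) for t in a])); return L
def draw(c,Ls,x0,y0,w,h,s,fn):
    im=c["image"][y0:y0+h,x0:x0+w,::-1]; im=cv2.resize(im,None,fx=s,fy=s,interpolation=cv2.INTER_CUBIC)
    im=np.clip(im.astype(float)*1.4,0,255).astype(np.uint8)
    for L in Ls:
        p=((proj(c,L)+.5-[x0,y0])*s).round().astype(np.int32); cv2.polylines(im,[p],False,(0,255,0),1,cv2.LINE_AA)
    return im
def panel(A,B,fn):
    h=max(A.shape[0],B.shape[0]); P=[cv2.copyMakeBorder(a,0,h-a.shape[0],0,4,cv2.BORDER_CONSTANT) for a in(A,B)]
    cv2.imwrite(fn,np.hstack(P))
E
python3 - <<'E'
from ov import *
t=cams.camera("top");s=cams.camera("scene")
S=stand(502,99,-.088,.001,48); B=block(525,-236,-.28)
panel(draw(t,S,180,180,70,50,6,0),draw(s,S,230,135,60,70,6,0),"pics/ov1.png")
panel(draw(t,B,305,180,40,45,9,0),draw(s,B,155,225,45,55,9,0),"pics/ov2.png")
E
```

```text
(no output)
```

View pics/ov1.png

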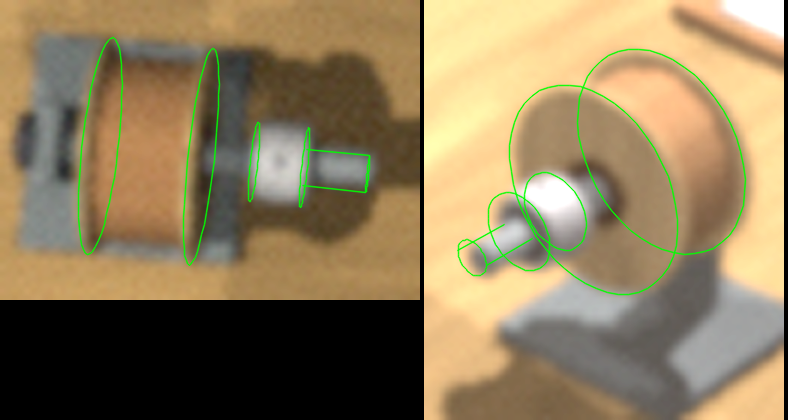

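View pics/ov2.png

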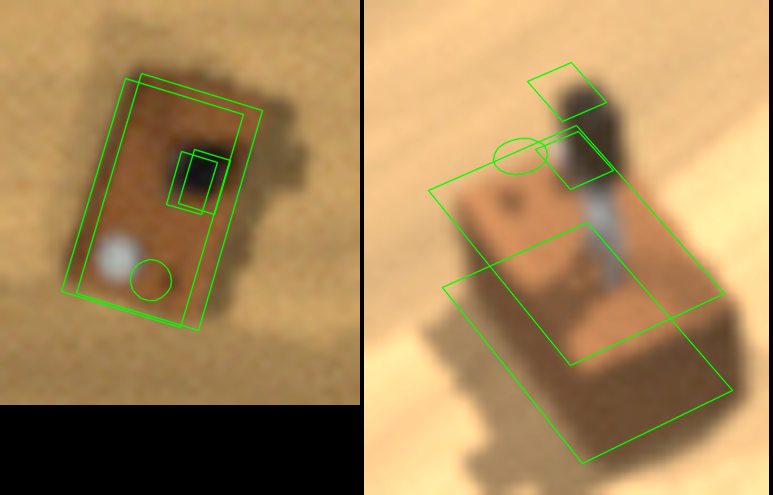

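```bash
cat > go.py <<'E'
from h import *
def plan(target, yaw):  # yaw = world angle (deg) of tool y axis
    st=readout.read_state(); M=R.from_euler('xyz',st['eef_rot']).as_matrix(); p=np.array(st['eef_pos'])
    y=np.radians(yaw); Y=np.array([np.cos(y),np.sin(y),0]);X=np.array([0,0,-1.]);T=np.c_[X,Y,np.cross(X,Y)]
    w=R.from_matrix(M.T@T).as_rotvec(); d=np.array(target)-p
    print("t",round(st['clock'],2),"pos",p.round(1),"F",st['wrist_force'].round(2),"gap",round(st['finger_gap'],1),"yangle",np.degrees(np.arctan2(M[1,1],M[0,1])).round(2),"down",M[:,0].round(4))
    print("turn",w.round(4)," shift after turn(mm)",(T.T@d).round(1)," shift before",(M.T@d).round(1))
E
python3 -c "
from go import *
plan((500,64,170),-5.1)"
```

```text
t 0.4 pos [ 148.7 -529.5  205.4] F [-0.44 -0.53  0.39] gap 93.9 yangle -74.31 down [-0.e+00  1.e-04 -1.e+00]
turn [-1.208e+00 -1.000e-04  1.000e-04]  shift after turn(mm) [  35.4  297.1 -622.4]  shift before [  35.4 -476.4 -498.7]
```

Request:
apply_moves(plan=[-0.172,0,0,0,0,0,0,-0.172,0,0,0,0,0,0,-0.172,0,0,0,0,0,0,-0.172,0,0,0,0,0,0,-0.172,0,0,0,0,0,0], force=20)

```text
clock: 1.02
eef_pos: [148.7, -529.5, 205.4]
eef_rot: [-2.596, 1.571, 1.686]
wrist_force: [-0.7, 0.2, -0.0]
finger_gap: 47.3
```

Request:
apply_moves(plan=[-0.172,0,0,0,0,0,0,-0.172,0,0,0,0,0,0])

```text
clock: 1.27
eef_pos: [148.7, -529.5, 205.4]
eef_rot: [-2.882, 1.571, 1.743]
wrist_force: [0.3, -0.2, -0.0]
finger_gap: 27.5
```

```bash
python3 -c "
from go import *
plan((500,64,170),-5.1)"
```

```text
t 1.27 pos [ 148.7 -529.5  205.4] F [ 0.27 -0.24 -0.03] gap 27.5 yangle -5.0 down [-0.  0. -1.]
turn [ 0.0017 -0.      0.    ]  shift after turn(mm) [  35.4  297.1 -622.4]  shift before [  35.4  298.2 -621.9]
```

Request:
apply_moves(plan=[0,0,0,0,0.0249,-0.0518,0,0,0,0,0,0.0249,-0.0518,0,0,0,0,0,0.0249,-0.0518,0,0,0,0,0,0.0249,-0.0518,0,0,0,0,0,0.0249,-0.0518,0])

```text
clock: 1.9
eef_pos: [297.3, -281.6, 205.6]
eef_rot: [0.939, 1.57, -0.726]
wrist_force: [0.3, -1.0, 0.4]
finger_gap: 0.4
```

Request:
apply_moves(plan=[0,0,0,0,0.0249,-0.0518,0,0,0,0,0,0.0249,-0.0518,0,0,0,0,0,0.0249,-0.0518,0,0,0,0,0,0.0249,-0.0518,0,0,0,0,0,0.0249,-0.0518,0])

```text
clock: 2.52
eef_pos: [445.5, -35.0, 205.7]
eef_rot: [1.449, 1.57, -0.215]
wrist_force: [0.3, -1.2, 0.2]
finger_gap: 0.4
```

Request:
apply_moves(plan=[0,0,0,0.0,0.0249,-0.0518,0,0,0,0,0.0,0.0245,-0.0518,0,0,0,0,0.035,0,0,0,0,0,0,0,0,0,0])

```text
clock: 3.02
eef_pos: [502.4, 62.0, 168.6]
eef_rot: [-1.412, 1.566, -3.075]
wrist_force: [-0.2, 1.0, -0.8]
finger_gap: 0.9
```

```bash
python3 -c "
from go import *
plan((500,64,136),-5.1)
t=cams.camera('top');s=cams.camera('scene')
crop(t,180,170,90,60,8,'pics/t1.png');crop(s,220,120,85,80,8,'pics/s1.png')"
```

```text
t 3.02 pos [502.4  62.  168.6] F [-0.2   0.98 -0.79] gap 0.9 yangle -5.28 down [-4.5e-03 -3.0e-04 -1.0e+00]
turn [-0.0031  0.0007  0.0044]  shift after turn(mm) [32.6 -2.6 -1.8]  shift before [32.6 -2.4 -1.8]
```

View pics/t1.png

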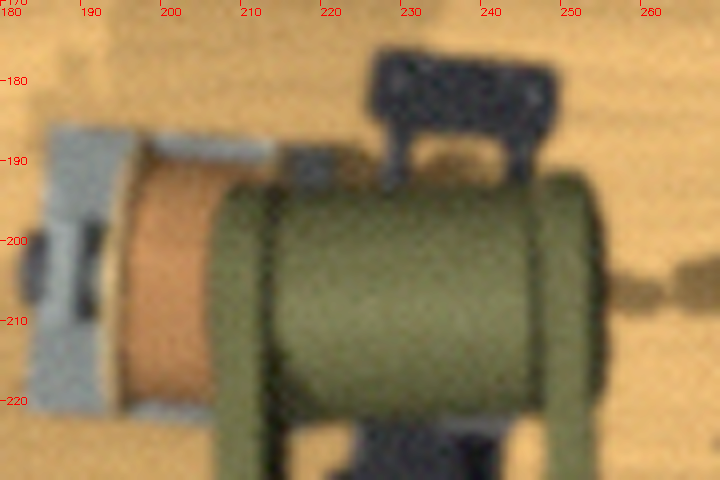

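View pics/s1.png

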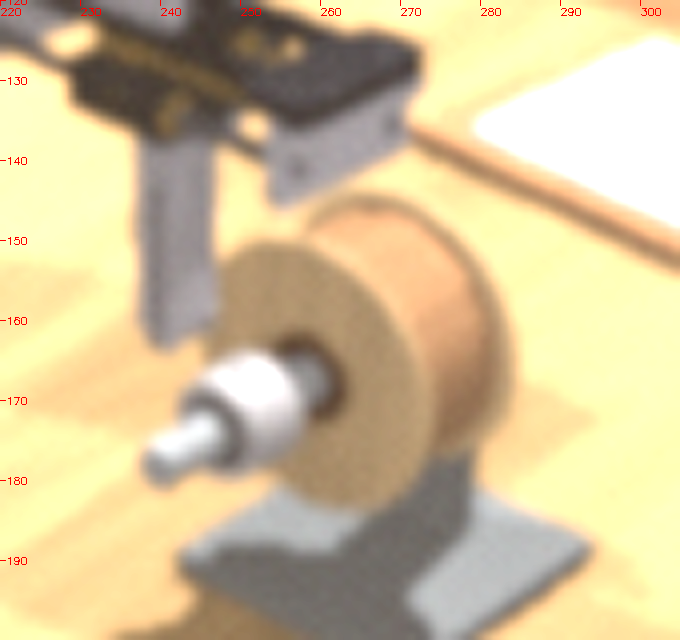

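Run:
```python
from ov import *
st=readout.read_state();s=cams.camera("scene");p=np.array(st['eef_pos']);print(p, readout.read_state()['eef_pos'])
a=np.radians(-5.1);u=np.array([np.cos(a),np.sin(a),0]);v=np.array([-np.sin(a),np.cos(a),0])
L=[]
for dz in(0,40): L.append(np.array([p+i*12.5*u+j*8*v+[0,0,dz] for i,j in((-1,-1),(1,-1),(1,1),(-1,1),(-1,-1))]))
S=stand(503,100,-.088,.001,48,rr=55)
cv2.imwrite("pics/ov3.png",draw(s,L+S,225,125,70,75,8,0))
```

```text
[503.65490248  61.30888144 171.3601821 ] [503.92134817  61.21883147 171.82393314]
```

View pics/ov3.png

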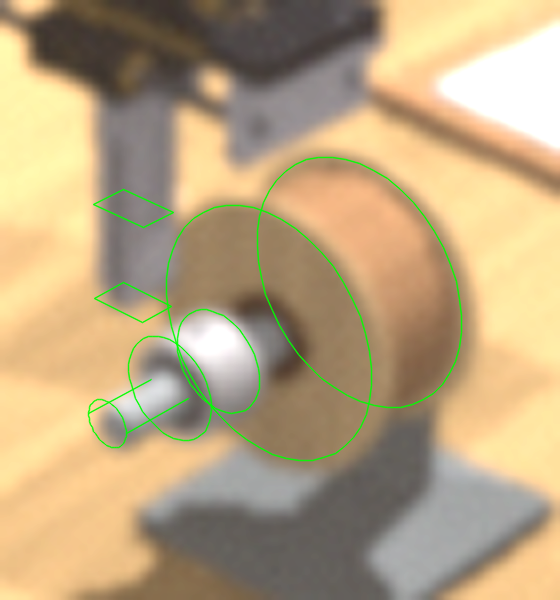

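Request:
apply_moves(plan=[0,0,0,0,0,0,0,0,0,0,0,0,0,0])

```text
clock: 3.42
eef_pos: [503.7, 61.4, 171.2]
eef_rot: [1.723, 1.57, 0.059]
wrist_force: [0.2, -0.2, 0.3]
finger_gap: 0.2
```

Run:
```python
from ov import *
from go import plan
plan((500,64,136),-5.1)
st=readout.read_state();s=cams.camera("scene");p=np.array(st['eef_pos'])
plan((500,64,136),-5.1)
a=np.radians(-5.1);u=np.array([np.cos(a),np.sin(a),0]);v=np.array([-np.sin(a),np.cos(a),0])
L=[np.array([p,p+[0,0,60]])]
for dz in(0,): L.append(np.array([p+i*12.5*u+j*8*v+[0,0,dz] for i,j in((-1,-1),(1,-1),(1,1),(-1,1),(-1,-1))]))
cv2.imwrite("pics/ov4.png",draw(s,L,215,95,70,75,8,0))
```

```text
t 3.42 pos [503.7  61.4 171.2] F [ 0.24 -0.19  0.34] gap 0.2 yangle -5.36 down [ 1.2e-03  1.0e-04 -1.0e+00]
turn [-0.0045 -0.0002 -0.0012]  shift after turn(mm) [35.2 -4.  -2.3]  shift before [35.2 -4.  -2.2]
t 3.48 pos [503.7  61.5 171. ] F [ 0.11 -0.49 -0.03] gap 0.5 yangle -5.35 down [ 9.e-04  1.e-04 -1.e+00]
turn [-0.0044 -0.0001 -0.0009]  shift after turn(mm) [35.  -3.9 -2.2]  shift before [35.  -3.9 -2.2]
```

View pics/ov4.png

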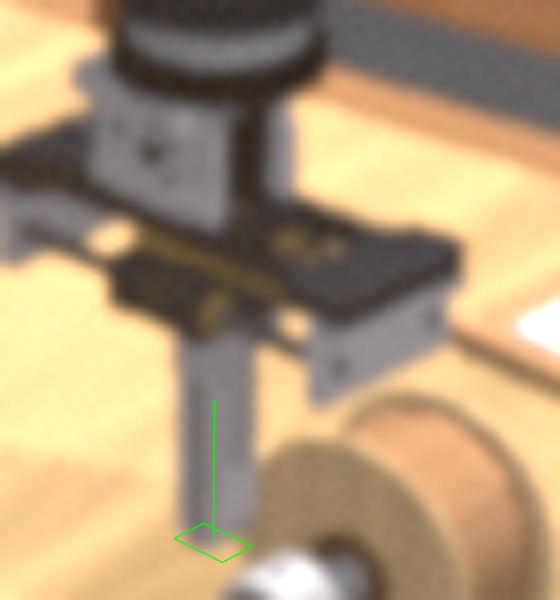

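Request:
apply_moves(plan=[0,0,0,0.015,-0.0037,0,0,0,0,0,0.012,0,0,0,0,0,0,0.006,0,0,0,0,0,0,0,0,0,0])

```text
clock: 3.98
eef_pos: [499.7, 62.0, 136.9]
eef_rot: [-1.466, 1.57, -3.13]
wrist_force: [0.3, 0.5, 0.7]
finger_gap: 0.6
```

```bash
python3 -c "
from go import *
plan((500,64,135),-5.1)"
```

```text
t 3.98 pos [499.7  62.  136.9] F [0.33 0.47 0.75] gap 0.6 yangle -5.33 down [-0.001 -0.    -1.   ]
turn [-0.004   0.0001  0.001 ]  shift after turn(mm) [ 1.9  0.1 -2. ]  shift before [ 1.9  0.1 -2. ]
```

Request:
apply_moves(plan=[0,0,0,0.001,0,-0.006,0,0,0,0,0,0,-0.005,0,0,0,0,0,0,-0.003,0,0,0,0,0,0,-0.003,0])

```text
clock: 4.47
eef_pos: [501.5, 79.0, 136.6]
eef_rot: [0.185, 1.57, -1.479]
wrist_force: [-0.7, -4.0, 1.6]
finger_gap: 0.5
```

Request:
apply_moves(plan=[0,0,0,0,0,-0.003,0,0,0,0,0,0,-0.003,0,0,0,0,0,0,-0.003,0])

```text
clock: 4.85
eef_pos: [502.2, 88.0, 136.5]
eef_rot: [-0.913, 1.571, -2.577]
wrist_force: [-2.2, -3.4, 2.3]
finger_gap: 0.3
```

Request:
apply_moves(plan=[0,0,0,0,0,-0.003,0,0,0,0,0,0,-0.003,0,0,0,0,0,0,-0.003,0])

```text
clock: 5.22
eef_pos: [503.1, 97.1, 136.4]
eef_rot: [-1.438, 1.571, -3.102]
wrist_force: [-2.6, -2.7, 1.9]
finger_gap: 0.7
```

Request:
apply_moves(plan=[0,0,0,0,0,-0.0015,0,0,0,0,0,0,-0.0015,0])

```text
clock: 5.48
eef_pos: [503.3, 100.0, 136.4]
eef_rot: [-1.418, 1.571, -3.082]
wrist_force: [-3.0, -1.5, 1.3]
finger_gap: 0.3
```

Request:
apply_moves(plan=[0,0,0,0,0,-0.001,0,0,0,0,0,0,-0.001,0])

```text
clock: 5.72
eef_pos: [503.5, 101.9, 136.4]
eef_rot: [-1.444, 1.571, -3.108]
wrist_force: [-2.5, -2.3, 0.3]
finger_gap: 0.6
```

Request:
apply_moves(plan=[0,0,0,0,0,-0.001,0,0,0,0,0,0,-0.001,0])

```text
clock: 5.98
eef_pos: [503.7, 103.9, 136.4]
eef_rot: [-1.306, 1.571, -2.969]
wrist_force: [-2.9, -2.8, 1.4]
finger_gap: 0.3
```

Request:
apply_moves(plan=[0,0,0,0,0,-0.001,0,0,0,0,0,0,-0.001,0])

```text
clock: 6.22
eef_pos: [503.9, 105.6, 136.4]
eef_rot: [-0.255, 1.57, -1.919]
wrist_force: [-3.7, -8.9, 2.4]
finger_gap: 0.0
```

Request:
apply_moves(plan=[0,0,0,0,0,-0.001,0])

```text
clock: 6.35
eef_pos: [503.9, 105.8, 136.4]
eef_rot: [-0.183, 1.568, -1.847]
wrist_force: [-4.8, -15.3, 3.1]
finger_gap: 0.7
```

Request:
apply_moves(plan=[0,0,0,0,0,-0.001,0])

```text
clock: 6.48
eef_pos: [503.9, 106.0, 136.4]
eef_rot: [-0.149, 1.567, -1.813]
wrist_force: [-4.8, -22.0, 4.2]
finger_gap: 0.1
```

Request:
apply_moves(plan=[0,0,0,0,0,0.006,0,0,0,0,-0.02,0,0.014,40,0,0,0,-0.01,0,0.01,40,0,0,0,0,0,0,40,0,0,0,0,0,0,40], force=3)

```text
clock: 7.1
eef_pos: [501.2, 78.2, 165.9]
eef_rot: [-1.933, 1.57, 2.686]
wrist_force: [-0.0, 0.4, -0.3]
finger_gap: 36.1
```

```bash
python3 -c "
from go import *
plan((501.5,77,115),-5.1)"
```

```text
t 7.1 pos [501.2  78.2 165.9] F [-0.03  0.4  -0.32] gap 36.1 yangle -5.33 down [-5.e-04  2.e-04 -1.e+00]
turn [-0.004  -0.0002  0.0005]  shift after turn(mm) [50.9  0.4  1.2]  shift before [50.9  0.4  1.2]
```

Request:
apply_moves(plan=[0,0,0,0.02,0,0,42,0,0,0,0.013,0,0,42,0,0,0,0.006,0,0,42])

```text
clock: 7.48
eef_pos: [501.0, 78.2, 126.4]
eef_rot: [-1.443, 1.569, -3.107]
wrist_force: [0.7, -0.4, 0.3]
finger_gap: 39.6
```

Request:
apply_moves(plan=[0,0,0,0.006,0,0,42,0,0,0,0.006,0,0,42,0,0,0,0,0,0,42])

```text
clock: 7.85
eef_pos: [501.2, 78.0, 115.2]
eef_rot: [-1.512, 1.57, 3.108]
wrist_force: [0.3, 0.8, -0.5]
finger_gap: 39.6
```

Request:
apply_moves(plan=[0,0,0,0,0,0,32,0,0,0,0,0,0,28,0,0,0,0,0,0,26,0,0,0,0,0,0,24])

```text
clock: 8.35
eef_pos: [502.1, 77.9, 115.7]
eef_rot: [1.652, 1.569, -0.012]
wrist_force: [6.1, -1.6, -2.4]
finger_gap: 23.7
```

Request:
apply_moves(plan=[0,0,0,0,0,0,23])

```text
clock: 8.48
eef_pos: [502.1, 77.9, 115.7]
eef_rot: [1.667, 1.569, 0.003]
wrist_force: [5.7, -0.7, -1.3]
finger_gap: 23.7
```

Request:
apply_moves(plan=[0,0,0,0,0,0,22,0,0,0,0,0,0,21])

```text
clock: 8.72
eef_pos: [502.1, 77.9, 115.7]
eef_rot: [1.661, 1.569, -0.003]
wrist_force: [6.0, -0.8, -2.4]
finger_gap: 23.3
```

Request:
apply_moves(plan=[0,0,0,0,0,0,20,0,0,0,0,0,0,19])

```text
clock: 8.98
eef_pos: [502.1, 77.9, 115.7]
eef_rot: [1.685, 1.569, 0.021]
wrist_force: [6.6, -0.5, -1.7]
finger_gap: 23.4
```

Request:
apply_moves(plan=[0,0,0,0,0.0025,0,19,0,0,0,0,0,0,19])

```text
clock: 9.22
eef_pos: [503.9, 77.7, 115.6]
eef_rot: [1.599, 1.571, -0.064]
wrist_force: [0.5, -1.5, 1.2]
finger_gap: 20.2
```

```bash
python3 -c "
from go import *
plan((501.5,77,115),-5.1)"
```

```text
t 9.22 pos [503.9  77.7 115.6] F [ 0.46 -1.48  1.18] gap 20.2 yangle -5.33 down [ 2.e-04 -0.e+00 -1.e+00]
turn [-0.004  -0.     -0.0002]  shift after turn(mm) [ 0.6 -2.4  0.9]  shift before [ 0.6 -2.4  0.9]
```

Request:
apply_moves(plan=[0,0,0,0,0,0,27,0,0,0,0,0,-0.01,27,0,0,0,0,0,-0.0075,27,0,0,0,0,0,0,24,0,0,0,0,0,0,22])

```text
clock: 9.85
eef_pos: [505.4, 95.3, 115.4]
eef_rot: [-1.339, 1.571, -3.002]
wrist_force: [-1.0, 0.2, -1.1]
finger_gap: 20.7
```

Request:
apply_moves(plan=[0,0,0,0,0,0,20,0,0,0,0,0,0,18])

```text
clock: 10.1
eef_pos: [505.2, 95.2, 115.3]
eef_rot: [-1.816, 1.57, 2.803]
wrist_force: [-2.7, 2.0, 0.7]
finger_gap: 19.9
```

```bash
python3 -c "
from go import *
plan((501.5,77,115),-5.1)"
```

```text
t 10.1 pos [505.2  95.2 115.3] F [-2.71  1.98  0.73] gap 19.9 yangle -5.34 down [-8.e-04  3.e-04 -1.e+00]
turn [-0.0042 -0.0002  0.0008]  shift after turn(mm) [ 0.3 -2.  18.5]  shift before [ 0.3 -1.9 18.5]
```

Request:
apply_moves(plan=[0,0,0,0,0,0,30,0,0,0,-0.01,0,0,40,0,0,0,-0.05,0,0,60,0,0,0,-0.015,0,0.03,60,0.17,0,0,0,0,0,60])

```text
clock: 10.72
eef_pos: [503.4, 64.0, 192.8]
eef_rot: [1.791, 1.567, -0.047]
wrist_force: [-0.1, 0.7, 0.0]
finger_gap: 56.6
```

```bash
python3 -c "
from go import *
plan((538,-237,180),-16)"
```

```text
t 10.72 pos [503.4  64.  192.8] F [-0.1   0.69  0.  ] gap 56.6 yangle -15.29 down [ 3.7e-03 -2.0e-04 -1.0e+00]
turn [ 0.0124 -0.0008 -0.0036]  shift after turn(mm) [ 12.8 116.3 279.8]  shift before [ 12.9 112.8 281.2]
```

Request:
apply_moves(plan=[0,0,0,0,0.019,0.047,60,0,0,0,0,0.019,0.047,60,0,0,0,0,0.019,0.047,60,0,0,0,0,0.019,0.047,60,0,0,0,0,0.019,0.047,60])

```text
clock: 11.35
eef_pos: [533.5, -188.3, 191.4]
eef_rot: [1.329, 1.569, -0.505]
wrist_force: [0.4, 1.0, -0.6]
finger_gap: 56.2
```

Request:
apply_moves(plan=[0,0,0,0.02,0.018,0.046,60,0,0,0,0.01,0,0,60,0,0,0,0,0,0,60,0,0,0,0,0,0,60])

```text
clock: 11.85
eef_pos: [539.1, -234.5, 161.5]
eef_rot: [1.403, 1.57, -0.429]
wrist_force: [0.7, 0.3, 0.6]
finger_gap: 56.2
```

Run:
```python
from ov import *
from go import plan
plan((538,-237,150),-16)
st=readout.read_state();s=cams.camera("scene");t=cams.camera("top");p=np.array(st['eef_pos'])
a=np.radians(-16);u=np.array([np.cos(a),np.sin(a),0]);v=np.array([-np.sin(a),np.cos(a),0])
L=[np.array([p,p+[0,0,60]])]
for c in(-1,1):
  for dz in(0,40): L.append(np.array([p+(c*(28.2+6.2)+i*6.2)*u+j*8*v+[0,0,dz] for i,j in((-1,-1),(1,-1),(1,1),(-1,1),(-1,-1))]))
B=block(527,-230,-.28)
cv2.imwrite("pics/ov5.png",draw(s,L+B,145,185,70,95,7,0))
crop(t,180,170,90,60,8,'pics/t2.png')
```

```text
t 11.85 pos [ 539.1 -234.5  161.5] F [0.74 0.27 0.55] gap 56.2 yangle -15.0 down [ 1.2e-03 -5.0e-04 -1.0e+00]
turn [ 0.0175  0.0002 -0.0013]  shift after turn(mm) [11.5 -0.4  2.7]  shift before [11.5 -0.5  2.7]
```

View pics/ov5.png

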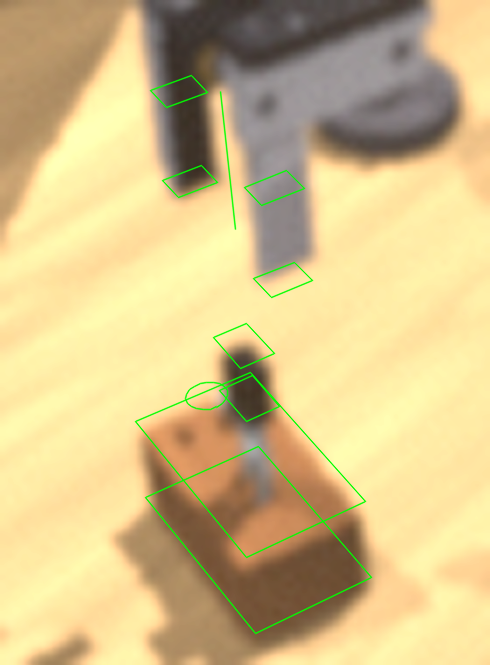

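View pics/t2.png

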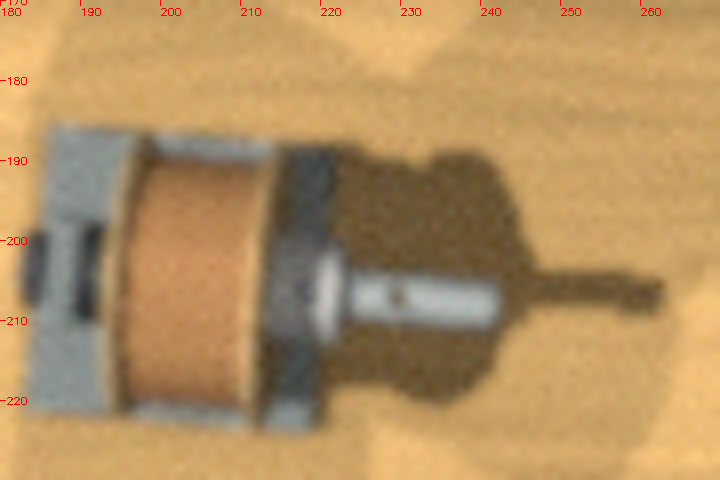

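Request:
apply_moves(plan=[0.01,0,0,0.03,0,0.002,60,0,0,0,0.02,0,0,60,0,0,0,0.01,0,0,60,0,0,0,0.01,0,0,60])

```text
clock: 12.45
eef_pos: [538.6, -237.2, 90.8]
eef_rot: [1.367, 1.57, -0.476]
wrist_force: [0.2, -0.1, -0.3]
finger_gap: 56.2
```

Request:
apply_moves(plan=[0,0,0,0.01,0,0,60,0,0,0,0.005,0,0,60,0,0,0,0,0,0,50])

```text
clock: 12.82
eef_pos: [538.2, -237.4, 75.3]
eef_rot: [-1.67, 1.571, 2.77]
wrist_force: [0.9, 0.2, -0.3]
finger_gap: 50.0
```

Run:
```python
from ov import *
from go import plan
plan((539,-237,76),-16)
s=cams.camera("scene");t=cams.camera("top")
crop(s,145,195,70,85,7,'pics/s6.png')
for p in((228.3,206.7),(222.3,206.7),(241.3,208)): print(atz(t,p,130)[:2], atz(t,p,142)[:2])
```

```text
t 12.82 pos [ 538.2 -237.4   75.3] F [ 0.92  0.2  -0.25] gap 50.0 yangle -15.64 down [-3.e-04  1.e-04 -1.e+00]
turn [ 0.0063 -0.      0.0003]  shift after turn(mm) [-0.7  0.7 -0.6]  shift before [-0.7  0.7 -0.6]
[502.7953925  91.5464603] [502.82671409  90.58298608]
[502.46566199 111.23644331] [502.50020711 110.080475  ]
[499.24645986  48.81691033] [499.3124767   48.27117064]
```

View pics/s6.png

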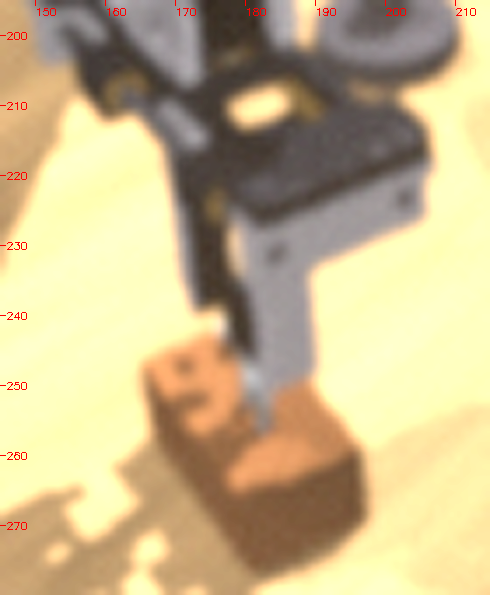

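Request:
apply_moves(plan=[0,0,0,0,0,0,36,0,0,0,0,0,0,32,0,0,0,0,0,0,28,0,0,0,0,0,0,28])

```text
clock: 13.42
eef_pos: [538.2, -237.3, 75.5]
eef_rot: [-1.197, 1.571, -3.041]
wrist_force: [-0.3, 0.4, 1.0]
finger_gap: 26.0
```

Request:
apply_moves(plan=[0,0,0,0,0,0,25,0,0,0,0,0,0,23,0,0,0,0,0,0,23])

```text
clock: 13.8
eef_pos: [538.2, -237.3, 75.4]
eef_rot: [-1.582, 1.571, 2.857]
wrist_force: [-0.0, 0.4, 0.4]
finger_gap: 22.0
```

Request:
apply_moves(plan=[0,0,0,0,0,0,18,0,0,0,0,0,0,18,0,0,0,0,0,0,18], force=15)

```text
clock: 14.18
eef_pos: [538.2, -237.3, 75.4]
eef_rot: [-1.857, 1.571, 2.583]
wrist_force: [-0.3, 0.9, 1.1]
finger_gap: 21.3
```

Request:
apply_moves(plan=[0,0,0,0,0,0,15,0,0,0,0,0,0,15], force=45)

```text
clock: 14.42
eef_pos: [538.2, -237.3, 75.4]
eef_rot: [-2.483, 1.571, 1.957]
wrist_force: [-0.5, 0.7, 1.7]
finger_gap: 20.5
```

Run:
```python
from go import *
plan((539,-237,76),-16)
s=cams.camera("scene")
crop(s,145,195,70,85,7,'pics/s7.png')
```

```text
t 14.43 pos [ 538.2 -237.3   75.4] F [-0.5   0.72  1.72] gap 20.5 yangle -15.64 down [-0.e+00  1.e-04 -1.e+00]
turn [ 0.0063 -0.0001  0.0001]  shift after turn(mm) [-0.6  0.7 -0.5]  shift before [-0.6  0.7 -0.5]
```

View pics/s7.png

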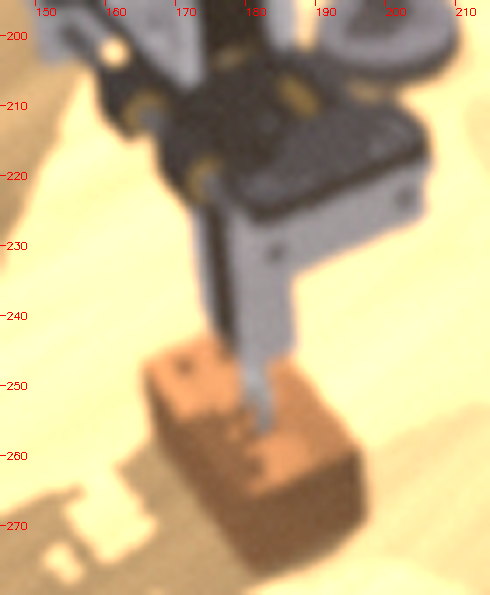

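Request:
apply_moves(plan=[0,0,0,-0.005,0,0,15,0,0,0,-0.01,0,0,15,0,0,0,-0.015,0,0,15,0,0,0,-0.015,0,0,15,0,0,0,-0.03,0,0,15])

```text
clock: 15.1
eef_pos: [537.9, -237.2, 151.2]
eef_rot: [-1.745, 1.57, 2.694]
wrist_force: [-0.4, 0.8, -0.7]
finger_gap: 20.6
```

Request:
apply_moves(plan=[0,0,0,-0.04,0,0,15,0,0,0,-0.032,0,0,15,0,0,0,0,0,0,15,0,0,0,0,0,0,15])

```text
clock: 15.6
eef_pos: [537.9, -237.2, 221.9]
eef_rot: [-1.771, 1.57, 2.669]
wrist_force: [-0.4, -0.2, -1.1]
finger_gap: 20.8
```

Run:
```python
from ov import *
from go import *
plan((504,94,220),-4.6)
st=readout.read_state();p=np.array(st['eef_pos'])
s=cams.camera("scene");t=cams.camera("top")
a=np.radians(-15.6);u=np.array([np.cos(a),np.sin(a),0])
L=[np.array([p+[0,0,15],p+[0,0,15-26]]),np.array([p-7*u,p-7*u+[0,0,-65.4]])]
cv2.imwrite("pics/ov8.png",draw(s,L,140,150,75,95,7,0))
crop(t,300,160,60,60,10,'pics/t8.png')
```

```text
t 15.6 pos [ 537.9 -237.2  221.9] F [-0.43 -0.21 -1.08] gap 20.8 yangle -15.64 down [-8.e-04  4.e-04 -1.e+00]
turn [-0.1927 -0.0003  0.0008]  shift after turn(mm) [   1.9  -60.4 -327.4]  shift before [   2.  -122.  -309.8]
```

View pics/ov8.png

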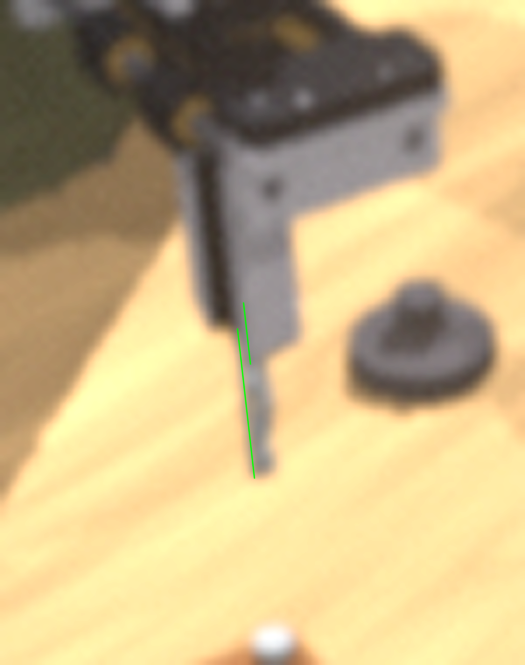

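Request:
apply_moves(plan=[-0.096,0,0,0,0,0,15,-0.096,0,0,0,0,0,15])

```text
clock: 15.95
eef_pos: [537.9, -237.2, 221.4]
eef_rot: [-1.952, 1.569, 2.683]
wrist_force: [-0.5, -0.3, -0.5]
finger_gap: 21.1
```

Run:
```python
from go import *
plan((512,92.9,222),-4.6)
```

```text
t 15.95 pos [ 537.9 -237.2  221.4] F [-0.45 -0.31 -0.53] gap 21.1 yangle -4.46 down [-1.6e-03  8.0e-04 -1.0e+00]
turn [ 0.0024 -0.0007  0.0016]  shift after turn(mm) [  -0.6  -52.3 -327. ]  shift before [-3.000e-01 -5.150e+01 -3.271e+02]
```

Request:
apply_moves(plan=[0,0,0,0,-0.0075,-0.0467,15,0,0,0,0,-0.0075,-0.0467,15,0,0,0,0,-0.0075,-0.0467,15,0,0,0,0,-0.0075,-0.0467,15,0,0,0,0,-0.0075,-0.0467,15])

```text
clock: 16.58
eef_pos: [519.1, -0.1, 221.6]
eef_rot: [-1.565, 1.569, 3.066]
wrist_force: [0.3, 0.0, -0.1]
finger_gap: 21.0
```

Request:
apply_moves(plan=[0,0,0,0,-0.0075,-0.0467,15,0,0,0,0,-0.0065,-0.0467,15,0,0,0,0,0,0,15,0,0,0,0,0,0,15])

```text
clock: 17.08
eef_pos: [513.2, 92.3, 221.8]
eef_rot: [-1.217, 1.57, -2.868]
wrist_force: [0.1, -0.8, -0.6]
finger_gap: 20.8
```

Run:
```python
from ov import *
from go import *
plan((512,92.9,206),-4.6)
st=readout.read_state();p=np.array(st['eef_pos'])
s=cams.camera("scene")
a=np.radians(-4.5);u=np.array([np.cos(a),np.sin(a),0])
L=[np.array([p-7*u,p-7*u+[0,0,-65.4]])]+stand(505.3,97.5,-.08,.03,48,rr=55)
cv2.imwrite("pics/ov9.png",draw(s,L,225,115,70,80,7,0))
```

```text
t 17.07 pos [513.2  92.3 221.8] F [ 0.14 -0.76 -0.55] gap 20.8 yangle -4.63 down [-1.1e-03 -3.0e-04 -1.0e+00]
turn [-0.0005  0.0004  0.0011]  shift after turn(mm) [15.8 -1.2 -0.5]  shift before [15.8 -1.2 -0.5]
```

View pics/ov9.png

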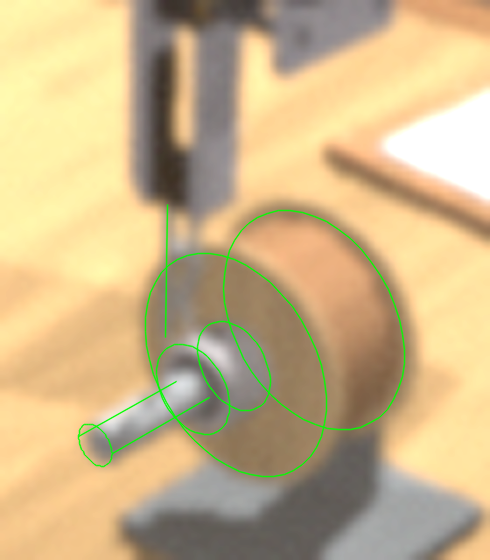

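Request:
apply_moves(plan=[0,0,0,0.012,-0.0012,0,15,0,0,0,0.01,0,0,15,0,0,0,0,0,0,15])

```text
clock: 17.5
eef_pos: [511.7, 92.3, 199.3]
eef_rot: [-1.378, 1.569, -3.03]
wrist_force: [-0.1, 0.1, -0.3]
finger_gap: 21.0
```

Request:
apply_moves(plan=[0,0,0,0.001,0,0,15,0,0,0,0.001,0,0,15,0,0,0,0,0,0,15])

```text
clock: 17.88
eef_pos: [512.2, 92.8, 198.5]
eef_rot: [1.789, 1.571, 0.138]
wrist_force: [-0.1, -0.2, -1.1]
finger_gap: 20.9
```

Request:
apply_moves(plan=[0,0,0,0.001,0,0,15,0,0,0,0.001,0,0,15])

```text
clock: 18.12
eef_pos: [512.2, 92.8, 196.5]
eef_rot: [1.704, 1.571, 0.053]
wrist_force: [-0.7, 0.0, -1.7]
finger_gap: 20.8
```

Request:
apply_moves(plan=[0,0,0,0.001,0,0,15,0,0,0,0,0,0,15])

```text
clock: 18.38
eef_pos: [512.1, 92.7, 195.4]
eef_rot: [2.98, 1.571, 1.328]
wrist_force: [-0.0, -0.2, 0.7]
finger_gap: 20.8
```

Request:
apply_moves(plan=[0,0,0,0.001,0,0,15,0,0,0,0,0,0,15])

```text
clock: 18.62
eef_pos: [512.3, 92.7, 194.9]
eef_rot: [1.726, 1.57, 0.074]
wrist_force: [-1.2, 0.2, 4.2]
finger_gap: 20.9
```

Request:
apply_moves(plan=[0,0,0,0.001,0,0,15,0,0,0,0,0,0,15])

```text
clock: 18.88
eef_pos: [512.5, 92.7, 194.4]
eef_rot: [1.703, 1.569, 0.051]
wrist_force: [-2.9, 0.1, 8.9]
finger_gap: 21.1
```

Request:
apply_moves(plan=[0,0,0,0.001,0,0,15,0,0,0,0,0,0,15])

```text
clock: 19.12
eef_pos: [512.6, 92.7, 194.0]
eef_rot: [1.695, 1.568, 0.044]
wrist_force: [-3.1, -1.0, 15.6]
finger_gap: 21.2
```

Request:
apply_moves(plan=[0,0,0,-0.001,0,0,15,0,0,0,0,0,-0.001,15,0,0,0,0,0,0,15])

```text
clock: 19.5
eef_pos: [512.5, 93.5, 194.5]
eef_rot: [1.248, 1.569, -0.403]
wrist_force: [-2.2, -2.0, 10.5]
finger_gap: 21.4
```

Request:
apply_moves(plan=[0,0,0,0,0,-0.001,15,0,0,0,0,0,0,15])

```text
clock: 19.75
eef_pos: [512.6, 94.2, 194.5]
eef_rot: [0.938, 1.569, -0.714]
wrist_force: [-4.1, -3.6, 11.9]
finger_gap: 20.8
```

Request:
apply_moves(plan=[0,0,0,0,0,-0.001,15,0,0,0,0,0,0,15])

```text
clock: 20.0
eef_pos: [512.5, 95.0, 194.5]
eef_rot: [0.605, 1.569, -1.047]
wrist_force: [-3.8, -5.3, 12.5]
finger_gap: 21.0
```

Request:
apply_moves(plan=[0,0,0,0,0,-0.001,15,0,0,0,0,0,0,15])

```text
clock: 20.25
eef_pos: [512.4, 96.1, 194.4]
eef_rot: [0.347, 1.569, -1.305]
wrist_force: [-4.8, -5.1, 12.2]
finger_gap: 20.3
```

Run:
```python
from go import *
plan((512,92.9,206),-4.6)
for i in range(6):
    cams.camera("scene"); st=readout.read_state(); print(st['wrist_force'].round(2),st['moment'].round(3),st['eef_pos'].round(2))
s=cams.camera("scene"); crop(s,225,115,70,80,8,'pics/s10.png')
```

```text
t 20.25 pos [512.4  96.1 194.4] F [-4.76 -5.12 12.15] gap 20.3 yangle -4.64 down [ 4.0e-04 -1.5e-03 -1.0e+00]
turn [-0.0007  0.0014 -0.0005]  shift after turn(mm) [-11.6  -0.2   3.2]  shift before [-11.6  -0.2   3.2]
[-4.65 -4.88 11.84] [-1.469  1.278  0.037] [512.45  96.02 194.41]
[-5.33 -4.82 12.32] [-1.415  1.252  0.024] [512.46  96.01 194.42]
[-4.84 -4.87 11.68] [-1.462  1.248  0.045] [512.45  96.   194.42]
[-4.12 -5.21 11.06] [-1.462  1.252  0.031] [512.47  96.   194.42]
[-4.46 -5.54 12.45] [-1.458  1.175  0.067] [512.45  96.02 194.41]
[-4.33 -6.05 11.35] [-1.464  1.225  0.046] [512.46  96.01 194.42]
```

View pics/s10.png

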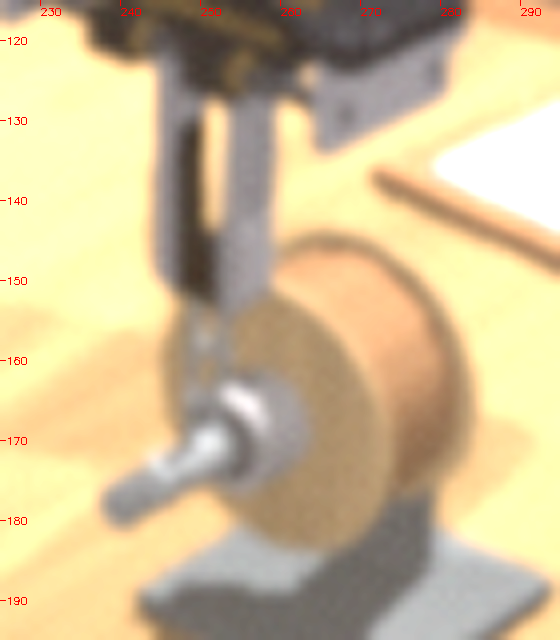

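Run:
```python
from ov import *
s=cams.camera("scene"); p=readout.read_state()['eef_pos']
ax=lambda y:505.1+.078*(y-95.2)
for y in (50,85,90,93.5,97,113.5): print(y,proj(s,[ax(y),y,130])[0].round(1))
print(proj(s,[p[0]-7,p[1]+.5,130])[0])
im=s["image"][150:185,232:268,::-1]; im=cv2.resize(im,None,fx=18,fy=18,interpolation=cv2.INTER_LANCZOS4)
for y in range(150,185,5): cv2.putText(im,str(y),(0,(y-150)*18+9),0,.4,(0,0,255),1)
for x in range(235,268,5): cv2.putText(im,str(x),((x-232)*18+9,10),0,.4,(0,0,255),1)
cv2.imwrite("pics/s11.png",im)
```

```text
50 [238.1 175.2]
85 [245.9 170.8]
90 [247.  170.2]
93.5 [247.8 169.8]
97 [248.5 169.4]
113.5 [252.  167.4]
[248.47260631 169.44056941]
```

View pics/s11.png

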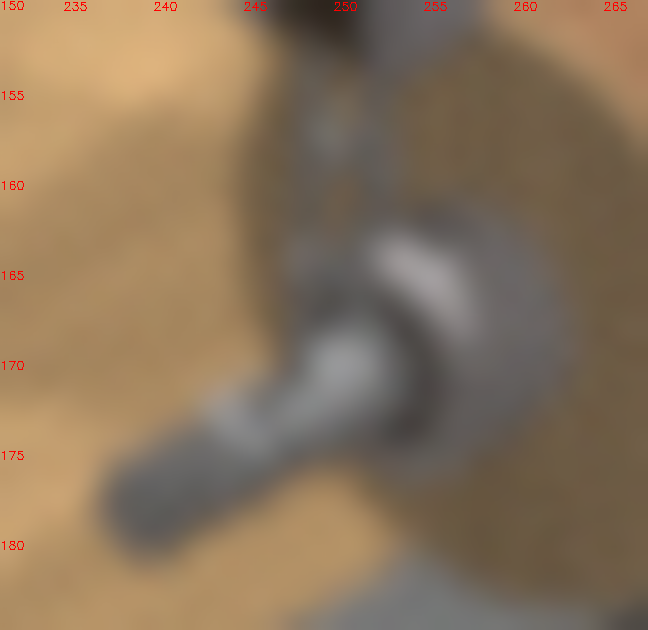

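Request:
apply_moves(plan=[0,0,0,-0.0005,0,-0.001,15,0,0,0,0,0,0,15])

```text
clock: 20.9
eef_pos: [513.0, 97.4, 194.9]
eef_rot: [1.298, 1.569, -0.354]
wrist_force: [-1.5, -2.5, 8.5]
finger_gap: 20.9
```

Request:
apply_moves(plan=[0,0,0,0,0,-0.001,15,0,0,0,0,0,0,15])

```text
clock: 21.15
eef_pos: [513.1, 98.3, 194.9]
eef_rot: [1.226, 1.569, -0.426]
wrist_force: [0.3, -3.4, 9.4]
finger_gap: 20.9
```

Request:
apply_moves(plan=[0,0,0,0,0,-0.001,15,0,0,0,0,0,0,15])

```text
clock: 21.4
eef_pos: [513.2, 99.1, 194.9]
eef_rot: [1.074, 1.568, -0.578]
wrist_force: [-0.8, -4.9, 9.8]
finger_gap: 20.7
```

Request:
apply_moves(plan=[0,0,0,-0.002,-0.0007,0,15,0,0,0,0,0,0.004,15,0,0,0,0.0015,0,0.0015,15,0,0,0,0,0,0.001,15,0,0,0,0,0,0,15])

```text
clock: 22.02
eef_pos: [511.4, 93.1, 194.3]
eef_rot: [-0.451, 1.57, -2.103]
wrist_force: [0.2, -0.4, 0.1]
finger_gap: 20.7
```

Request:
apply_moves(plan=[0,0,0,0,0,0.001,15,0,0,0,0,0,0,15])

```text
clock: 22.28
eef_pos: [511.3, 92.2, 194.2]
eef_rot: [-1.191, 1.57, -2.843]
wrist_force: [-0.4, 1.0, -0.7]
finger_gap: 20.6
```

Request:
apply_moves(plan=[0,0,0,0,0,0.001,15,0,0,0,0,0,0,15])

```text
clock: 22.52
eef_pos: [511.3, 91.2, 194.4]
eef_rot: [-1.308, 1.571, -2.96]
wrist_force: [-0.5, -0.5, -0.9]
finger_gap: 20.5
```

Request:
apply_moves(plan=[0,0,0,0,0,0.001,15,0,0,0,0,0,0,15])

```text
clock: 22.78
eef_pos: [511.2, 90.4, 194.5]
eef_rot: [2.901, 1.571, 1.25]
wrist_force: [-0.8, 1.2, -1.0]
finger_gap: 20.4
```

Request:
apply_moves(plan=[0,0,0,0,0,0.001,15,0,0,0,0,0,0,15])

```text
clock: 23.02
eef_pos: [511.2, 88.9, 194.8]
eef_rot: [0.436, 1.57, -1.216]
wrist_force: [-1.3, -2.4, 4.2]
finger_gap: 20.5
```

Run:
```python
from go import *
for i in range(3):
    cams.camera("scene"); plan((512,92,194),-4.6)
```

```text
t 23.07 pos [511.3  88.9 194.9] F [-0.51 -3.23  4.84] gap 20.8 yangle -4.64 down [ 4.e-04 -9.e-04 -1.e+00]
turn [-0.0008  0.0009 -0.0005]  shift after turn(mm) [ 0.9  0.5 -3.2]  shift before [ 0.9  0.5 -3.2]
t 23.12 pos [511.3  88.9 194.8] F [-0.43 -3.04  4.68] gap 21.0 yangle -4.64 down [ 5.e-04 -9.e-04 -1.e+00]
turn [-0.0008  0.0008 -0.0005]  shift after turn(mm) [ 0.8  0.5 -3.2]  shift before [ 0.8  0.5 -3.2]
t 23.18 pos [511.3  88.9 194.8] F [-0.83 -3.43  4.65] gap 20.7 yangle -4.65 down [ 5.e-04 -7.e-04 -1.e+00]
turn [-0.0008  0.0007 -0.0006]  shift after turn(mm) [ 0.8  0.5 -3.1]  shift before [ 0.8  0.5 -3.1]
```

Request:
apply_moves(plan=[0,0,0,0,0,-0.001,15,0,0,0,0,0,0,15])

```text
clock: 23.42
eef_pos: [511.3, 90.4, 194.4]
eef_rot: [2.604, 1.571, 0.953]
wrist_force: [0.0, 0.8, -1.2]
finger_gap: 20.9
```

Request:
apply_moves(plan=[0,0,0,0,0,-0.001,15,0,0,0,0,0,0,15])

```text
clock: 23.68
eef_pos: [511.2, 91.5, 194.2]
eef_rot: [-1.778, 1.57, 2.853]
wrist_force: [0.9, 0.1, -0.2]
finger_gap: 20.3
```

Request:
apply_moves(plan=[0,0,0,0.001,0,-0.0005,15,0,0,0,0,0,0,15])

```text
clock: 23.92
eef_pos: [511.3, 91.8, 193.3]
eef_rot: [-1.431, 1.57, -3.082]
wrist_force: [-0.0, 0.6, -1.1]
finger_gap: 20.6
```

Request:
apply_moves(plan=[0,0,0,0.001,0,0,15,0,0,0,0.001,0,0,15])

```text
clock: 24.18
eef_pos: [511.3, 91.8, 191.3]
eef_rot: [-1.589, 1.571, 3.043]
wrist_force: [-0.0, 0.4, -0.7]
finger_gap: 20.9
```

Request:
apply_moves(plan=[0,0,0,0.001,0,0,15,0,0,0,0.001,0,0,15])

```text
clock: 24.42
eef_pos: [511.3, 91.8, 189.3]
eef_rot: [-1.539, 1.571, 3.092]
wrist_force: [0.9, 1.3, -0.8]
finger_gap: 21.2
```

Request:
apply_moves(plan=[0,0,0,0.001,0,0,15,0,0,0,0.001,0,0,15])

```text
clock: 24.68
eef_pos: [511.4, 91.8, 187.4]
eef_rot: [0.72, 1.571, -0.931]
wrist_force: [0.1, 0.3, -0.8]
finger_gap: 20.5
```

Request:
apply_moves(plan=[0,0,0,0.001,0,0,15,0,0,0,0.001,0,0,15,0,0,0,0.001,0,0,15])

```text
clock: 25.05
eef_pos: [511.4, 91.8, 184.4]
eef_rot: [1.219, 1.571, -0.433]
wrist_force: [-0.2, -0.2, -0.5]
finger_gap: 20.6
```

Request:
apply_moves(plan=[0,0,0,0.001,0,0,15,0,0,0,0.001,0,0,15])

```text
clock: 25.3
eef_pos: [511.4, 91.8, 182.4]
eef_rot: [2.013, 1.571, 0.361]
wrist_force: [-0.5, 0.3, 0.1]
finger_gap: 20.6
```

Request:
apply_moves(plan=[0,0,0,0.001,0,0,15,0,0,0,0.001,0,0,15])

```text
clock: 25.55
eef_pos: [511.4, 91.8, 180.4]
eef_rot: [-1.301, 1.571, -2.953]
wrist_force: [-0.3, 0.9, -0.4]
finger_gap: 20.5
```

Request:
apply_moves(plan=[0,0,0,0.001,0,0,15,0,0,0,0.001,0,0,15])

```text
clock: 25.8
eef_pos: [511.4, 91.8, 178.4]
eef_rot: [2.453, 1.571, 0.801]
wrist_force: [-0.5, 0.1, -0.7]
finger_gap: 20.1
```

Request:
apply_moves(plan=[0,0,0,0.001,0,0,15,0,0,0,0.001,0,0,15])

```text
clock: 26.05
eef_pos: [511.4, 91.8, 176.4]
eef_rot: [-2.145, 1.571, 2.486]
wrist_force: [0.3, 0.9, -0.5]
finger_gap: 20.8
```

Request:
apply_moves(plan=[0,0,0,0.001,0,0,15,0,0,0,0.001,0,0,15])

```text
clock: 26.3
eef_pos: [511.4, 91.8, 174.4]
eef_rot: [1.549, 1.571, -0.103]
wrist_force: [0.7, -0.4, 0.5]
finger_gap: 20.9
```

Run:
```python
from go import *
plan((512,92,194),-4.6)
s=cams.camera("scene"); crop(s,225,125,55,65,10,'pics/s12.png')
```

```text
t 26.3 pos [511.4  91.8 174.4] F [ 0.65 -0.42  0.48] gap 20.9 yangle -4.64 down [ 1.e-04 -0.e+00 -1.e+00]
turn [-0.0007  0.     -0.0001]  shift after turn(mm) [-19.6   0.6  -0.2]  shift before [-19.6   0.6  -0.2]
```

View pics/s12.png

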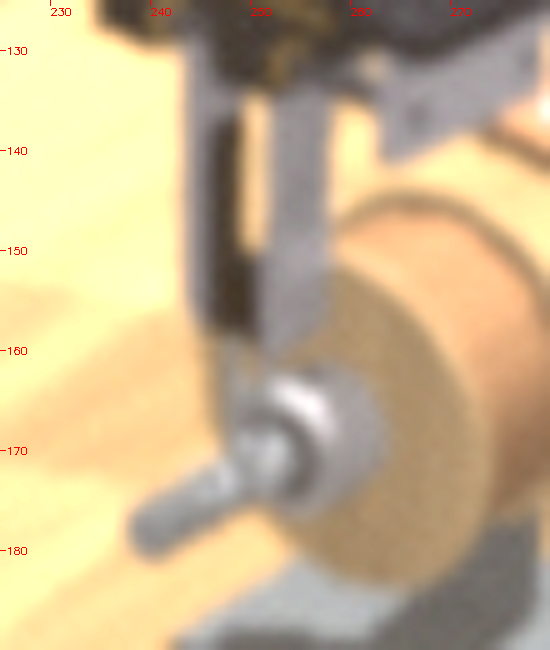

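Request:
apply_moves(plan=[0,0,0,0.001,0,0,15,0,0,0,0.001,0,0,15])

```text
clock: 26.6
eef_pos: [511.5, 91.8, 172.5]
eef_rot: [1.648, 1.57, -0.003]
wrist_force: [0.8, -0.4, 1.0]
finger_gap: 20.6
```

Request:
apply_moves(plan=[0,0,0,0.001,0,0,15,0,0,0,0.001,0,0,15])

```text
clock: 26.85
eef_pos: [511.7, 91.8, 170.7]
eef_rot: [1.738, 1.57, 0.086]
wrist_force: [3.2, -0.3, 3.0]
finger_gap: 20.6
```

Request:
apply_moves(plan=[0,0,0,0.001,0,0,15,0,0,0,0.001,0,0,15])

```text
clock: 27.1
eef_pos: [511.9, 91.8, 169.0]
eef_rot: [1.713, 1.569, 0.061]
wrist_force: [3.6, -1.2, 6.6]
finger_gap: 20.5
```

Request:
apply_moves(plan=[0,0,0,0.001,0,0,15,0,0,0,0.001,0,0,15])

```text
clock: 27.35
eef_pos: [512.4, 91.8, 167.4]
eef_rot: [1.703, 1.567, 0.051]
wrist_force: [5.5, -0.3, 7.7]
finger_gap: 21.0
```

Request:
apply_moves(plan=[0,0,0,0.001,0,0,15,0,0,0,0.001,0,0,15])

```text
clock: 27.6
eef_pos: [512.4, 91.8, 165.3]
eef_rot: [1.715, 1.567, 0.063]
wrist_force: [4.6, -0.0, 5.3]
finger_gap: 20.5
```

Request:
apply_moves(plan=[0,0,0,0.001,0,0,15,0,0,0,0.001,0,0,15])

```text
clock: 27.85
eef_pos: [512.4, 91.8, 163.0]
eef_rot: [1.678, 1.568, 0.026]
wrist_force: [7.4, 0.2, 3.9]
finger_gap: 20.8
```

Request:
apply_moves(plan=[0,0,0,0.001,0,0,15,0,0,0,0.001,0,0,15])

```text
clock: 28.1
eef_pos: [512.4, 91.8, 161.0]
eef_rot: [1.685, 1.568, 0.033]
wrist_force: [7.5, -0.1, 2.6]
finger_gap: 20.8
```

Request:
apply_moves(plan=[0,0,0,0.001,0.0006,0,15,0,0,0,0.001,0,0,15])

```text
clock: 28.35
eef_pos: [512.7, 91.7, 158.7]
eef_rot: [1.703, 1.569, 0.051]
wrist_force: [6.3, 0.2, 1.3]
finger_gap: 21.1
```

Request:
apply_moves(plan=[0,0,0,0.001,0,0,15,0,0,0,0.001,0,0,15])

```text
clock: 28.6
eef_pos: [512.4, 91.7, 156.4]
eef_rot: [1.64, 1.569, -0.012]
wrist_force: [4.1, -0.3, 0.3]
finger_gap: 20.9
```

Request:
apply_moves(plan=[0,0,0,0.001,0,0,15,0,0,0,0.001,0,0,15])

```text
clock: 28.85
eef_pos: [512.0, 91.7, 154.2]
eef_rot: [0.352, 1.571, -1.3]
wrist_force: [3.7, -0.8, -0.8]
finger_gap: 20.7
```

Request:
apply_moves(plan=[0,0,0,0.001,0,0,15,0,0,0,0.001,0,0,15])

```text
clock: 29.1
eef_pos: [511.7, 91.8, 152.2]
eef_rot: [-1.453, 1.57, -3.105]
wrist_force: [1.9, 0.4, -1.8]
finger_gap: 20.8
```

Snapping in, with the expected hard stop near TCP z 151.2. I'll take smaller steps.

Request:
apply_moves(plan=[0,0,0,0.001,0,0,15,0,0,0,0,0,0,15])

```text
clock: 29.35
eef_pos: [511.7, 91.8, 151.2]
eef_rot: [-1.46, 1.57, -3.112]
wrist_force: [0.8, -0.5, -0.9]
finger_gap: 20.1
```

Request:
apply_moves(plan=[0,0,0,0.001,0,0,15,0,0,0,0,0,0,15])

```text
clock: 29.6
eef_pos: [512.1, 91.8, 150.7]
eef_rot: [1.827, 1.57, 0.175]
wrist_force: [-0.8, -0.2, 2.3]
finger_gap: 20.7
```

Request:
apply_moves(plan=[0,0,0,0.001,0,0,15,0,0,0,0,0,0,15])

```text
clock: 29.85
eef_pos: [512.5, 91.8, 150.2]
eef_rot: [1.729, 1.569, 0.077]
wrist_force: [0.2, -0.5, 7.3]
finger_gap: 20.7
```

Request:
apply_moves(plan=[0,0,0,0.001,0,0,15,0,0,0,0,0,0,15])

```text
clock: 30.1
eef_pos: [512.9, 91.8, 149.8]
eef_rot: [1.744, 1.568, 0.092]
wrist_force: [0.6, -0.3, 11.0]
finger_gap: 20.6
```

Request:
apply_moves(plan=[0,0,0,-0.002,0,0,15,0,0,0,0,0,0,24,0,0,0,0,0,0,28,0,0,0,0,0,0,40,0,0,0,0,0,0,60])

```text
clock: 30.72
eef_pos: [511.9, 91.8, 150.3]
eef_rot: [-1.432, 1.57, -3.084]
wrist_force: [-0.2, -0.3, -0.3]
finger_gap: 42.7
```

Run:
```python
from go import *
plan((512,92,194),-4.6)
s=cams.camera("scene"); crop(s,225,115,65,75,8,'pics/s13.png')
```

```text
t 30.73 pos [511.9  91.8 150.3] F [-0.19 -0.32 -0.29] gap 42.7 yangle -4.64 down [-3.e-04 -0.e+00 -1.e+00]
turn [-0.0007  0.      0.0003]  shift after turn(mm) [-43.7   0.1  -0.2]  shift before [-43.7   0.1  -0.2]
```

View pics/s13.png

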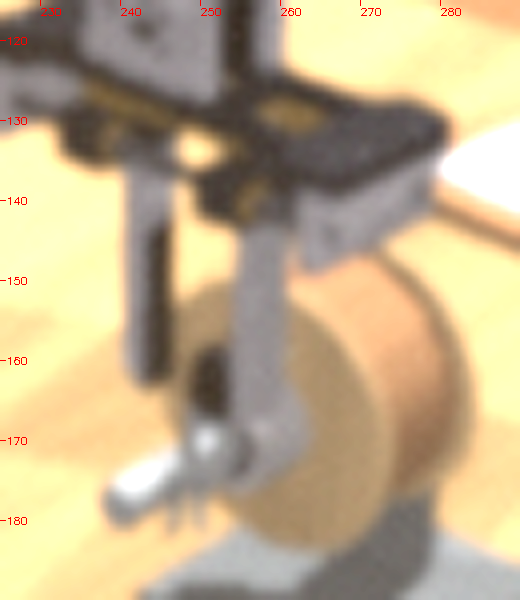

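The clip is standing on the axle, its grip at (250,163). Both leg ends show below the axle near (246,180) and (249,180). Now I'll withdraw straight up.

Request:
apply_moves(plan=[0,0,0,-0.01,0,0,60,0,0,0,-0.03,0,0,60,0,0,0,-0.045,0,0,60,0,0,0,0,0,0.06,60,0,0,0,0,0,0.06,60])

```text
clock: 31.4
eef_pos: [502.1, -28.9, 236.7]
eef_rot: [1.485, 1.569, -0.165]
wrist_force: [1.5, -0.3, 0.4]
finger_gap: 56.5
```

Request:
apply_moves(plan=[0,0,0,0,0,0.06,60,0,0,0,0,0,0.06,60,0,0,0,0,0,0.06,60,0,0,0,0,0,0,60])

```text
clock: 31.9
eef_pos: [487.0, -210.5, 235.9]
eef_rot: [0.393, 1.57, -1.263]
wrist_force: [-0.1, 1.0, -0.3]
finger_gap: 56.3
```

Run:
```python
from ov import *
from go import *
plan((512,92,194),-4.6)
s=cams.camera("scene"); t=cams.camera("top")
A=s["image"][135:200,225:295,::-1];B=t["image"][175:235,180:260,::-1]
panel(*[np.clip(cv2.resize(a,None,fx=5,fy=5,interpolation=cv2.INTER_CUBIC)*1.5,0,255).astype(np.uint8) for a in(A,B)],"pics/fin.png")
cv2.imwrite("pics/fins.png",s["image"][:,:,::-1])
a=np.radians(-4.6);u=np.array([np.cos(a),np.sin(a),0]);S=np.array([505,92.3,120.])
print(proj(s,[S+7*u+[0,0,46+13],S+7*u+[0,0,33],S-[0,0,34],S+[0,0,10]]).round(1))
print(proj(t,[S+7*u+[0,0,46+13],S+[0,0,10]]).round(1))
```

```text
t 31.9 pos [ 487.  -210.5  235.9] F [-0.07  0.97 -0.26] gap 56.3 yangle -4.9 down [ 1.e-04 -4.e-04 -1.e+00]
turn [-0.0052  0.0004 -0.0002]  shift after turn(mm) [  41.9    0.7 -303.5]  shift before [  41.7   -0.9 -303.5]
[[249.5 157. ]
 [249.3 164.4]
 [247.3 181.8]
 [247.5 169.9]]
[[227.  203.8]
 [228.1 206. ]]
```

View pics/fin.png

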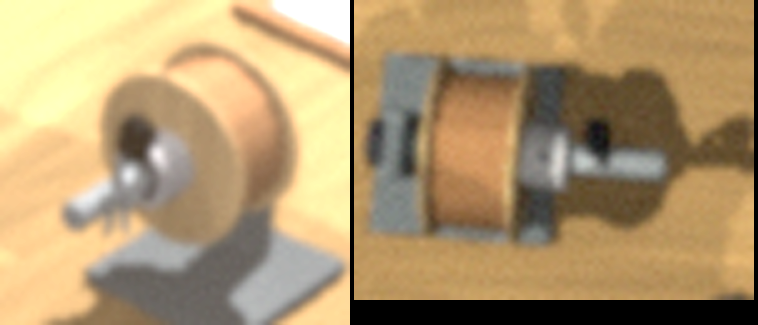

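View pics/fins.png

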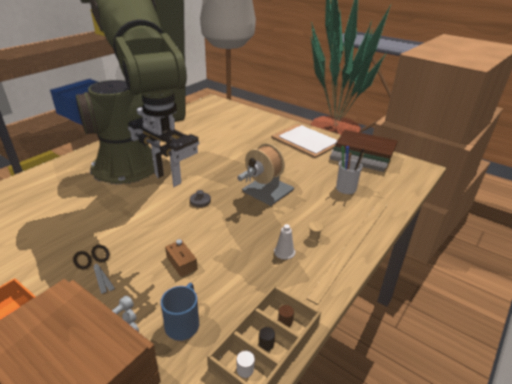

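The clip's grip is at top-view pixel (228.5,202), against a predicted (227,204). The collar's outer face is unchanged at x≈222, both leg ends show under the axle, and the other objects haven't moved.

```bash
python3 -c "
from cell import ticket
print(ticket.sign_off())"
```

```text
the job is handed in; nothing more can be done
None
```

The collar is home against the reel and the R-clip is through the cross-hole with its bent leg snapped round the axle. I let go of it and handed the job in at about 32 s. The sign-off gives no verdict, and I could not read the clip's leg spread directly.

- **Collar:** I pushed it about 30 mm with the shut fingers until it stopped hard. The wrist force peaked at 22 N. In the last top picture its outer face is still at the home position (pixel x≈222).
- **Finding the hole:** A light pinch of the axle with the jaws gave its sideways position. I then slid the clip's tip along the crown at up to about 16 N until it dropped into the hole. My first pass, towards the reel, went past without dropping in; the return pass found the hole about 5 mm on the free-end side of axle_line.
- **Pressing the clip in:** The bent leg took up to about 8 N to pass over the axle, then the force fell away. The hard stop came at the expected height to within about 1 mm, and I pressed it to 11 N.
- **Last checks:** In the pictures the clip stands upright at the expected place, with both leg ends showing under the axle. The plain pin and the other things look unmoved, and the arm is clear of everything.
- **Disagreements:** The cameras were about 2–4 mm off from what the arm felt by touch, so I relied on touch for the final positions.

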